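# Release the slide tray and slide it into the one free bay of the loading deck

## Robot

A 6-joint arm with a two-finger parallel gripper is mounted at the origin on the work surface. World frame = base frame: x ahead of the robot, y to its left, z up, the work surface at z = 0. Lengths are in m, angles in rad, forces in N, time in s.
With the tool pointing down it reaches from about 0.35 to 0.875 m from the base axis. Payload 15.5 kg.
Tool frame: the origin (TCP) lies midway between the tips of the shut fingers; the grasp point (between the pads) lies 19 mm behind it; z points along the fingers, y is the line along which they close (so a half turn about z gives the same grasp; the last joint's range is limited). The gripper opens to 85 mm and grips with 20 to 120 N. Pads are 22 mm wide; open, the fingers measure 114 mm over their backs; the gripper's body (76 mm by 85 mm) begins 54 mm behind the grasp point. The pads swing forward as they close: fully open they stand 13 mm farther back than shut.
Start: joints at [1.185, 0.494, 1.345, -0, 1.302, -0.096], TCP at [0.179, 0.599, 0.231] pointing down, gripper open.
Joint ranges: [-2.91, 2.91], [-0.82, 2.16], [0.22, 2.67], [-1.22, 4.37], [0.12, 2.79], [-3.08, 3.08]. Speed limits (rad/s): [1.89, 1.89, 2.57, 3.01, 3.01, 3.01].

## Interface

Orientations are given as a unit quaternion [x, y, z, w].
In Python, from plant import arm gives the robot as it stands.
- The arm moves only by the tool drive_tool, never from a script. Its argument "deltas" is a list of rows, each a list of 4 numbers: the shift along the tool's x, y, z in mm, then the turn about the tool's z in rad. A call has 1 to 20 rows; each row is the pose to reach, as a shift and turn from the pose commanded when the call began, along the tool's axes at that moment; what a row does not reach only later rows make up. A row lasts 1/12 s, in which the tool goes at most 41.7 mm and 7.16 degrees, less where a joint would pass 70% of its speed; a pose out of reach is approached as far as the arm can. A call with a gripper value outside its range is refused whole. "grip" is the gripper command: -1 is shut, 1 is fully open, values between are in proportion, set as the call begins (left out, the last holds). The fingers move at their own pace and stop on an object; the grip force is fixed at half the most. Time passes only in rows, so rows that repeat a pose let the fingers close. It gives the time, the measured TCP pose, the force, the opening and the grip force at its end, in the units of the state.
- arm.sense(): the state, without advancing time (a new reading comes with each control period).
- arm.capture(name): name is "scene" or "side" or "wrist"; returns a dict with "img" (420x560x3 uint8, red, green, blue), "K" (3x3 intrinsics, pixels), "distortion" ([k1, k2, p1, p2, k3] as OpenCV has them; the pictures are not rectified), "cam_to_world" (4x4, takes a point from camera to world coordinates); the wrist camera has in their place "mount" (4x4, takes a point from camera to tool coordinates, whose origin is the TCP and whose axes are the flange's). Camera axes: x right, y down, z forward; pixel columns grow to the right and rows downward; lengths in m; the calibration is good to about 2 mm. A picture is of the moment at which its call begins: read the wrist's pose just before it. There is no depth.
- arm.hand_in(): hands the job in; it is judged then, once.
Trained networks look in a picture, given as the dict that the camera call returned (one of the last four; its "shot" number tells which), for a name from the list of things; names that differ only in an ending like _2 or _b are one class to them, and where a whole thing is asked for, a point or a joint stands for the part that bears it (a point fixed in the world has none). Each returns a list of dicts, best first, with "confidence" (0 to 1); they miss things now and then, are a little off and sometimes report something else, mostly with a low value. They report only what shows in the picture. A call takes as long as a camera call. They do not tell look-alikes from the thing itself.
- arm.masks_of(target, picture): "region" (420x560 bool, what is visible of it) and "xy" ([column, row] in pixels, amid what is visible of it).
- arm.mark_of(target, picture): "xy" ([column, row] in pixels: a listed point, or the origin of a listed thing).
The state is a dict: "time_s": time; "qpos": joint angles; "qvel": joint speeds; "joint_torque": joint torques, N m; "tool_pos": TCP position; "tcp_rot": TCP orientation; "force": force on the tool from outside, world axes, zero at the start; "wrist_torque": the same for the moment, N m; "finger_gap": finger opening in m; "finger_force": force on a finger pad.
Only numpy, scipy, OpenCV 4.12 (cv2) and the standard library are available. Lean on these libraries where they do the work, as an engineer would, in place of code of your own. Each camera call takes 0.05 s, during which the arm holds its last target. There are 200 camera calls.

## Task

Release the orange slide tray from the clamp on the loading deck (its red wing knob has a left-hand thread: it loosens clockwise seen from above) and slide the tray, without lifting it off the deck, fully home against the back wall of whichever bay is free. If the dropper bottle or the jar stands in the tray's way, move it aside first and leave it standing upright. Leave the parked blue trays and everything on the bench where they are.

Things in the scene. Friction and masses are not known exactly. Their poses are not given: they have to be found in the camera images.
- deck: Aluminium loading deck fixed to the bench, plate 262 (x) x 340 (y) x 6 mm thick; its place and yaw vary. Origin: centre of the underside (height 0, all heights are above it); x points from the clamp to the bays, y to the left, z up. On the far side three bays with green floors stand side by side; two hold a blue tray, one is free.
- runway (a point): Middle of the flat plate before the bays, deck x = -15, y = 0, z = 6 mm. The runway spans deck x from -64 to 45 mm over the full width. The orange tray starts here; behind it stands a backstop, 16 mm high, at deck x = -67, 80 mm wide (y), and behind that the clamp post and knob.
- apron_left (a point): Middle of the empty plate left of the clamp post, deck x = -99, y = 120, z = 6 mm; room for a bottle or jar (deck x from -131 to -65, y from 45 to 170 mm). Axes as the deck's.
- apron_right (a point): The same right of the clamp post: deck x = -99, y = -120, z = 6 mm.
- bay_wall (a point): Middle of the top of the grey back wall of the bays: deck x = 125 (its inner face), y = 0, z = 24 mm. The walls between and beside the bays are 8 mm thick, 22 mm high, centred at deck y = -162, -54, 54 and 162 mm (bays 100 mm wide inside), and run from rounded noses at deck x = 45 mm to this wall. Bays are entered from the -x side.
- bay_left (a point): Where the tray's origin lies when fully home in the left (+y) bay: deck x = 79, y = 108, z = 6 mm; axes as the deck's.
- bay_middle (a point): The same for the middle bay: deck x = 79, y = 0, z = 6 mm.
- bay_right (a point): The same for the right (-y) bay: deck x = 79, y = -108, z = 6 mm.
- tray: Orange open slide tray, loose, 92 x 92 x 16 mm high, walls and floor 4 mm (pocket 84 x 84 x 12 mm deep, its glass slides are part of the floor), about 250 g. Origin: centre of underside; axes as the deck's at the start. Closed fingertips in the pocket can drag it by a wall. When tight, the clamp bar reaches 6 mm into the pocket just inside its -x wall and holds it.
- knob (a joint): Left-hand clamp knob, rad: 0 fully tight (hard stop), grows turning clockwise seen from above, to 1.6. Knob and clamp bar rise 8.75 mm per rad; the bar clears the tray's rim at 0.7 rad; loosen to 1.2 or more. Stays where it is left; friction about 0.06 N m. Starts between 0 and 0.2.
- knob_grip (a point): Centre of the top of the red wing of the knob, on the knob's vertical axis (deck x = -90, y = 0; 51 mm above the deck's underside when tight). The wing is 44 mm long, 12 mm thick, 18 mm high below this point; under it lie a round collar and a flat steel arm, 21 mm below this point. The wing's length is this point's x axis (the deck's x at joint value 0).
- clamp_bar (a point): Middle of the lower edge of the steel clamp bar (8 mm thick in deck x, 70 mm long in deck y).
- parked_a: Blue slide tray, loose, same shape as the orange one, parked fully home in one of the bays. Origin: centre of underside.
- parked_b: Second blue slide tray, the same, in another bay.
- bottle: Yellow dropper bottle standing on the runway before the left or the right bay, loose: round body 36 mm diameter up to 38 mm, cone to the tip at 62 mm; 50 g. Origin: centre of underside.
- jar: Amber jar with blue cap, loose, 48 mm diameter, 50 mm high, about 100 g, standing on the runway before the other side bay. Origin: centre of underside.
- slidebox: Closed green slide box on the bench to the left, 160 x 90 x 35 mm, a bystander. Origin: centre of underside.
- reagent: Amber bottle on the bench, far left, 60 mm diameter, 120 mm high, a bystander. Origin: centre of underside.
- petri: Stack of three petri dishes on the bench, far right, 90 mm diameter, 44 mm high, a bystander. Origin: centre of underside.
- beaker: Glass beaker on the bench to the right, 72 mm diameter, 85 mm high, a bystander. Origin: centre of underside.
There are look-alikes about, which are no part of the job. Of the things like the jar, leave any that is pink; of the rest the larger one is meant. Several things have the shape of the tray; the one meant has the colours described above.

How it is judged:
On the way:
1. The clamp is loosened (knob past 1.0 rad clockwise) while the tray is still in its starting place (value of joint knob above 1 rad and distance of tray from where it was at the start of the episode below 0.02 m), for 0.2 s.
At the end, for the whole second after the job is handed in: The orange tray lies flat and still in the free bay, within 6 mm of fully home, within 8 mm sideways and 0.12 rad of square; both blue trays are within 12 mm of where they started; bottle and jar stand upright and still on the deck or the bench (((x of tray in the frame of bay_left between -0.006 and 0.006 m and y of tray in the frame of bay_left between -0.008 and 0.008 m) or (x of tray in the frame of bay_middle between -0.006 and 0.006 m and y of tray in the frame of bay_middle between -0.008 and 0.008 m) or (x of tray in the frame of bay_right between -0.006 and 0.006 m and y of tray in the frame of bay_right between -0.008 and 0.008 m)) and angle between the x axis of tray and the x axis of deck, either way round below 0.12 rad and z of tray in the frame of deck below 0.01 m and angle between tray's own z axis and vertical below 0.05 rad and linear speed of each of tray, bottle, jar below 0.01 m/s and distance of each of parked_a, parked_b from where it was at the start of the episode below 0.012 m and angle between each of bottle, jar's own z axis and vertical below 0.15 rad and height (world z) of bottle between -0.005 and 0.012 m and height (world z) of jar between -0.005 and 0.012 m); the robot touches nothing.
It fails at once if The orange tray is lifted off the deck (more than 12 mm) (z of tray in the frame of deck above 0.018 m).
It fails at once if The bottle or the jar is tipped over (angle between any of bottle, jar's own z axis and vertical above 0.7 rad).
It fails at once if A parked blue tray is shoved out of its place (more than 20 mm) (distance of any of parked_a, parked_b from where it was at the start of the episode above 0.02 m).
It fails at once if A bystander on the bench is moved more than 30 mm (distance of any of slidebox, reagent, petri, beaker from where it was at the start of the episode above 0.03 m).
It also fails if it takes over 70 s, if anything falls off the work surface, if the arm or the gripper's body presses on something with over 40 N, if the wrist force passes 120 N, or if a joint passes its speed limit or range.

## Working session

There is one attempt and no reset: what is moved stays moved. The work goes in short steps, Python scripts to look and compute and a tool call to move; the robot and the scene stay as the last step left them, time stands still between calls to the robot, and variables do not carry over. Pictures are saved under pics/ and viewed, at most 10 in all, crops included, and the job is handed in when it is done.

Besides the shell and the picture viewer there is one more tool, called after ">>>" as name(argument=value, ...) on one line, values as JSON. drive_tool: Moves the arm, as the interface text tells. Its arguments: {"type":"object","properties":{"deltas":{"type":"array","items":{"type":"array","items":{"type":"number"}}},"grip":{"type":"number"}},"required":["deltas"]}

```bash
mkdir -p pics; ls; cat > h.py <<'E'
import numpy as np, cv2
from scipy.spatial.transform import Rotation as R
from plant import arm
def ext(p,s=None):
    if 'cam_to_world' in p: return np.array(p['cam_to_world'])
    T=np.eye(4);T[:3,:3]=R.from_quat(s['tcp_rot']).as_matrix();T[:3,3]=s['tool_pos'];return T@np.array(p['mount'])
def to_w(p,xy,z,s=None):
    T=ext(p,s);u=cv2.undistortPoints(np.array([[xy]],float),np.array(p['K']),np.array(p['distortion']))[0,0]
    d=T[:3,:3]@np.array([u[0],u[1],1]);return T[:3,3]+d*(z-T[2,3])/d[2]
def to_px(p,P,s=None):
    T=np.linalg.inv(ext(p,s));return cv2.projectPoints(np.atleast_2d(np.array(P,float)),cv2.Rodrigues(T[:3,:3])[0],T[:3,3],np.array(p['K']),np.array(p['distortion']))[0][:,0]
def save(p,n): cv2.imwrite('pics/'+n+'.png',p['img'][:,:,::-1])
E
python3 - <<'E'
from h import *
a=arm.capture('scene');b=arm.capture('side')
cv2.imwrite('pics/a.png',a['img'][:,:,::-1]);cv2.imwrite('pics/b.png',b['img'][:,:,::-1])
zs=dict(runway=.006,apron_left=.006,apron_right=.006,bay_wall=.024,bay_left=.006,bay_middle=.006,bay_right=.006,tray=.006,knob_grip=.051,parked_a=.006,bottle=.006,jar=.006)
for n,z in zs.items():
  for nm,p in(('sc',a),('si',b)):
    for m in arm.mark_of(n,p)[:3]: print(n,nm,np.round(m['xy']),round(m['confidence'],2),np.round(to_w(p,m['xy'],z)[:2],4))
s=arm.sense();print(s['tool_pos'],R.from_quat(s['tcp_rot']).as_matrix().round(3))
print(ext(a)[:3,3],ext(b)[:3,3])
E
```

```text
pics
runway sc [258. 238.] 0.95 [ 0.5066 -0.0573]
runway si [275. 211.] 0.67 [ 0.5106 -0.0573]
apron_left sc [310. 222.] 0.79 [0.4196 0.0716]
apron_left si [299. 250.] 0.9 [0.4282 0.0716]
apron_left si [307. 182.] 0.19 [ 0.4266 -0.1818]
apron_right sc [222. 215.] 0.82 [ 0.4177 -0.1678]
apron_right si [306. 180.] 0.65 [ 0.4284 -0.1892]
bay_wall sc [250. 272.] 0.58 [ 0.6576 -0.0538]
bay_wall si [228. 201.] 0.57 [ 0.6518 -0.0663]
bay_left sc [298. 266.] 0.61 [0.6004 0.0528]
bay_left si [239. 241.] 0.84 [0.597  0.0581]
bay_middle sc [263. 224.] 0.21 [ 0.4477 -0.0513]
bay_middle si [240. 208.] 0.7 [ 0.6133 -0.0594]
bay_middle si [269. 218.] 0.17 [ 0.5251 -0.0291]
bay_right si [252. 180.] 0.89 [ 0.5966 -0.1736]
bay_right si [290. 374.] 0.4 [0.4181 0.4016]
tray sc [189. 190.] 0.88 [ 0.3111 -0.2889]
tray sc [209. 258.] 0.45 [ 0.6007 -0.1654]
tray si [344. 156.] 0.58 [ 0.3138 -0.3074]
tray si [277. 212.] 0.55 [ 0.5032 -0.0528]
tray si [246. 211.] 0.36 [ 0.5949 -0.0485]
knob_grip sc [262. 210.] 0.56 [ 0.4436 -0.0547]
knob_grip si [313. 135.] 0.58 [ 0.4212 -0.3496]
knob_grip si [300. 201.] 0.48
[... 151 characters left out ...]
.3881]
parked_a si [252. 180.] 0.92 [ 0.5976 -0.1735]
parked_a si [275. 212.] 0.72 [ 0.5093 -0.0541]
parked_a si [245. 208.] 0.57 [ 0.5987 -0.0602]
bottle sc [220. 238.] 0.56 [ 0.5182 -0.1529]
bottle si [281. 185.] 0.66 [ 0.5053 -0.1594]
bottle si [311. 134.] 0.23 [ 0.4298 -0.4047]
jar sc [350. 260.] 0.79 [0.5639 0.1766]
jar sc [351. 236.] 0.63 [0.4668 0.1822]
jar sc [300. 249.] 0.58 [0.5355 0.052 ]
jar si [263. 244.] 0.93 [0.5279 0.0611]
jar si [243. 279.] 0.93 [0.5651 0.1754]
jar si [282. 287.] 0.73 [0.4598 0.1866]
[0.17918761 0.59876303 0.23126096] [[-0.958  0.287 -0.   ]
 [ 0.287  0.958 -0.   ]
 [ 0.    -0.    -1.   ]]
[1.50384376 0.08576934 0.80842205] [0.38607777 0.68493665 0.96150326]
```

```bash
python3 - <<'E'
import cv2,numpy as np
a=cv2.imread('pics/a.png')[150:330,130:410];b=cv2.imread('pics/b.png')[110:310,190:390]
cv2.imwrite('pics/ab.png',np.vstack([cv2.resize(a,None,fx=2,fy=1.6)[:290],cv2.resize(b,(560,310))]))
cv2.imwrite('pics/a2.png',cv2.resize(a,(800,514),interpolation=cv2.INTER_CUBIC));cv2.imwrite('pics/b2.png',cv2.resize(b,(600,600),interpolation=cv2.INTER_CUBIC))
E
```

```text
(no output)
```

View pics/a2.png

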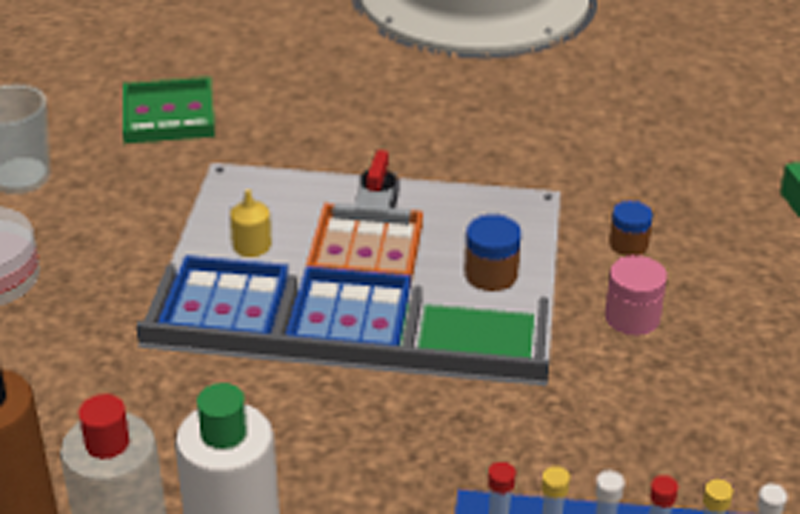

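View pics/b2.png

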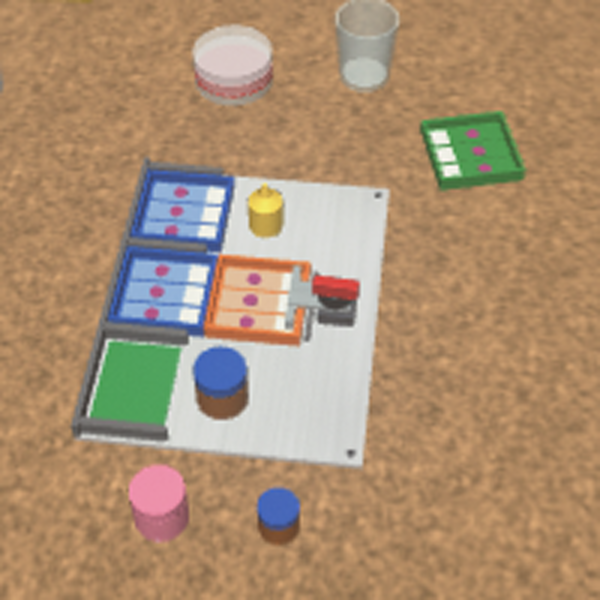

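The left bay (b2 crop, bottom left) is free. There are three jar-like things in the scene picture:
- On the deck at (300,249): large, amber with a blue cap.
- On the bench at (351,236): the same colours but smaller, so a look-alike.
- On the bench at (350,260): pink, so leave it.

The large one on the deck is the jar meant. It stands before the left bay and has to be moved. The orange tray is the one under the clamp; the green tray at (189,190) is a look-alike.

I'll go above the deck for a close look.

>>> drive_tool(deltas=[[-487, -512, -70, -0.29], [-487, -512, -70, -0.29], [-487, -512, -70, -0.29], [-487, -512, -70, -0.29], [-487, -512, -70, -0.29], [-487, -512, -70, -0.29], [-487, -512, -70, -0.29], [-487, -512, -70, -0.29], [-487, -512, -70, -0.29], [-487, -512, -70, -0.29], [-487, -512, -70, -0.29], [-487, -512, -70, -0.29], [-487, -512, -70, -0.29], [-487, -512, -70, -0.29], [-487, -512, -70, -0.29], [-487, -512, -70, -0.29], [-487, -512, -70, -0.29], [-487, -512, -70, -0.29], [-487, -512, -70, -0.29], [-487, -512, -70, -0.29]])

```text
time_s: 2.97
tool_pos: [0.4986, -0.0313, 0.3011]
tcp_rot: [0.001, 1.0, 0.0, -0.0]
force: [-0.6, 0.8, -0.7]
finger_gap: 0.0854
finger_force: 0.0
```

```bash
cat > look.py <<'E'
from h import *
import sys
s=arm.sense();p=arm.capture('wrist')
cv2.imwrite('pics/%s.png'%sys.argv[1],p['img'][:,:,::-1])
zs=dict(runway=.006,apron_left=.006,apron_right=.006,bay_wall=.024,bay_left=.006,bay_middle=.006,bay_right=.006,tray=.006,knob_grip=.051,parked_a=.006,bottle=.006,jar=.006)
D=dict(runway=(-15,0),apron_left=(-99,120),apron_right=(-99,-120),bay_wall=(125,0),bay_left=(79,108),bay_middle=(79,0),bay_right=(79,-108))
src=[];dst=[]
for n,z in zs.items():
    for m in arm.mark_of(n,p)[:3]:
        w=to_w(p,m['xy'],z,s)[:2]; print(n,np.round(m['xy']),round(m['confidence'],2),np.round(w,4))
        if n in D and m['confidence']>.5: src.append(D[n]);dst.append(w*1000)
if len(src)>2:
    src,dst=np.array(src,float),np.array(dst)
    def fit(i):
        a=src[i]-src[i].mean(0);b=dst[i]-dst[i].mean(0)
        th=np.arctan2((a[:,0]*b[:,1]-a[:,1]*b[:,0]).sum(),(a*b).sum());c,q=np.cos(th),np.sin(th);M=np.array([[c,-q],[q,c]])
        return th,dst[i].mean(0)-M@src[i].mean(0),M
    i=np.arange(len(src))
    for k in range(3):
        th,t,M=fit(i);r=np.linalg.norm(dst-(src@M.T+t),axis=1);i=np.where(r<max(10,np.median(r)*2))[0]
    print('deck',t.round(1),'yaw',th.round(4),'res',r.round(1))
print('tcp',np.round(s['tool_pos'],4),'Rx',R.from_quat(s['tcp_rot']).as_matrix()[:,0].round(3),s['time_s'],np.round(s['qpos'],2))
E
python3 look.py w1
```

```text
runway [335. 243.] 0.6 [0.5949 0.0535]
apron_left [346. 125.] 0.58 [0.4244 0.0614]
apron_right [172. 121.] 0.62 [ 0.418  -0.1767]
bay_wall [261. 279.] 0.89 [ 0.6454 -0.0589]
bay_left [330. 245.] 0.72 [0.5986 0.0454]
bay_right [192. 190.] 0.29 [ 0.5136 -0.1567]
tray [259. 186.] 0.68 [ 0.5075 -0.0593]
tray [79. 33.] 0.67 [ 0.3064 -0.2891]
knob_grip [260. 129.] 0.8 [ 0.4295 -0.0545]
parked_a [188. 245.] 0.74 [ 0.599  -0.1698]
parked_a [259. 244.] 0.57 [ 0.5964 -0.0608]
bottle [190. 189.] 0.57 [ 0.512  -0.1591]
jar [425. 149.] 0.86 [0.4559 0.1738]
jar [338. 199.] 0.8 [0.5275 0.0543]
jar [421. 216.] 0.66 [0.5529 0.1791]
deck [519.7 -59.2] yaw -0.016 res [144.2   2.1   1.2   2.4   2.8]
tcp [ 0.4986 -0.0313  0.3011] Rx [-1.     0.002  0.001] 2.9667 [-0.18  0.25  1.54  0.    1.35 -1.75]
```

View pics/w1.png

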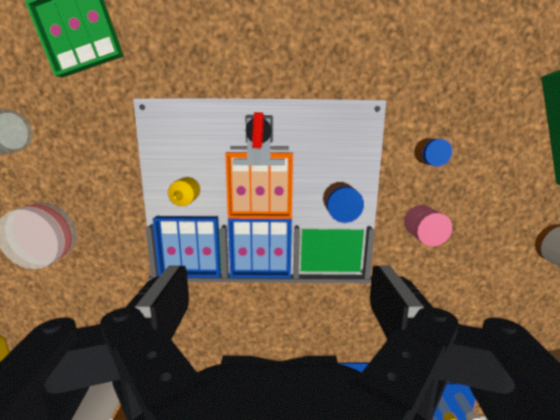

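w1 shows the knob wing at (258,130), pointing nearly along deck x. The orange tray is at (259,186), the jar before the free left bay at (345,203) and the bottle at (181,192). The deck yaw is about 0 and its origin about (520,-59) mm. I'll go above the knob.

>>> drive_tool(deltas=[[69, -27, 100, 0], [69, -27, 180, 0], [69, -27, 180, 0], [69, -27, 180, 0], [69, -27, 180, 0], [69, -27, 180, 0], [69, -27, 180, 0]], grip=0.2)

```text
time_s: 4.2
tool_pos: [0.4296, -0.0583, 0.1211]
tcp_rot: [0.001, 1.0, 0.0, -0.001]
force: [0.5, -0.2, 0.9]
finger_gap: 0.0516
finger_force: 0.0
```

```bash
python3 look.py w2; python3 - <<'E'
from h import *
s=arm.sense();p=arm.capture('wrist')
hsv=cv2.cvtColor(p['img'],cv2.COLOR_RGB2HSV)
m=(((hsv[...,0]<5)|(hsv[...,0]>174))&(hsv[...,1]>180)&(hsv[...,2]>90)).astype(np.uint8)
n,l,st,c=cv2.connectedComponentsWithStats(m)
for i in range(1,n):
  if st[i,4]>150:
    ys,xs=np.where(l==i);w=np.array([to_w(p,(x,y),.051,s)[:2] for x,y in zip(xs[::3],ys[::3])])
    print(st[i],c[i],w.mean(0),cv2.minAreaRect((w*1000).astype(np.float32)))
print(np.array(p['mount']).round(3),to_px(p,[s['tool_pos']],s))
E
```

```text
apron_left [416. 204.] 0.56 [0.4221 0.0606]
apron_right [142. 198.] 0.55 [ 0.4166 -0.1755]
bay_left [381. 372.] 0.58 [0.5998 0.046 ]
bay_left [170. 296.] 0.44 [ 0.5111 -0.1612]
bay_middle [278. 231.] 0.43 [ 0.4465 -0.0589]
tray [277. 293.] 0.63 [ 0.5076 -0.0605]
knob_grip [278. 228.] 0.86 [ 0.4289 -0.0586]
parked_a [277. 371.] 0.85 [ 0.5976 -0.0606]
parked_a [171. 370.] 0.69 [ 0.5965 -0.1692]
bottle [170. 295.] 0.58 [ 0.5097 -0.1612]
jar [512. 333.] 0.95 [0.5547 0.1751]
jar [397. 309.] 0.79 [0.5251 0.0545]
jar [533. 242.] 0.58 [0.4584 0.1738]
deck [518.3 -59.9] yaw -0.0241 res [1.8 2.  0.2]
tcp [ 0.4296 -0.0583  0.1211] Rx [-1.     0.002  0.002] 4.2 [-0.27  0.4   1.93  0.    0.82 -1.84]
[271 196  20  60 951] [279.81598318 224.5615142 ] [ 0.42741112 -0.05768869] ((428.5130615234375, -57.66031265258789), (12.210150718688965, 45.01321792602539), 85.80168151855469)
[[-0.    -0.962 -0.273  0.069]
 [ 1.    -0.     0.    -0.   ]
 [-0.    -0.273  0.962 -0.142]
 [ 0.     0.     0.     1.   ]] [[279.01954968 271.27967959]]
```

View pics/w2.png

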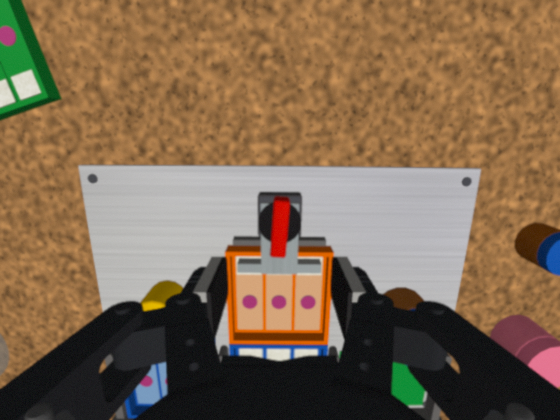

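w2 shows the wing at (280,225), centred at (428.5,-58) mm and turned about 0.07 rad clockwise in world axes. The tool is aligned with it, so I'll descend and grip.

>>> drive_tool(deltas=[[1, 0, 40, 0.07], [1, 0, 65, 0.07], [1, 0, 84, 0.07], [1, 0, 84, 0.07], [1, 0, 84, 0.07]])

```text
time_s: 5.32
tool_pos: [0.4284, -0.0582, 0.037]
tcp_rot: [0.035, 0.999, 0.0, -0.001]
force: [-0.2, 0.0, 1.1]
finger_gap: 0.0514
finger_force: 0.0
```

>>> drive_tool(deltas=[[0, 0, 0, 0], [0, 0, 0, 0], [0, 0, 0, 0], [0, 0, 0, 0], [0, 0, 0, 0], [0, 0, 0, 0]], grip=-1)

```text
time_s: 5.82
tool_pos: [0.4295, -0.0581, 0.0383]
tcp_rot: [0.035, 0.999, -0.0, 0.001]
force: [0.7, 7.1, 12.8]
finger_gap: 0.01
finger_force: 62.2
```

>>> drive_tool(deltas=[[0, 0, -2, 0.1], [0, 0, -3, 0.2], [0, 0, -4, 0.31], [0, 0, -5, 0.42], [0, 0, -6, 0.53], [0, 0, -7, 0.64], [0, 0, -8, 0.75], [0, 0, -9, 0.86], [0, 0, -10, 0.97], [0, 0, -11, 1.08], [0, 0, -12, 1.19], [0, 0, -13, 1.29], [0, 0, -13.5, 1.36], [0, 0, -13.5, 1.36], [0, 0, -13.5, 1.36]])

```text
time_s: 7.07
tool_pos: [0.4302, -0.0573, 0.051]
tcp_rot: [0.657, 0.754, 0.001, 0.001]
force: [13.3, 22.3, -22.5]
finger_gap: 0.0099
finger_force: 58.9
```

>>> drive_tool(deltas=[[0, 0, 0, 0], [0, 0, 0, 0], [0, 0, 0, 0], [0, 0, 0, 0]], grip=-0.3)

```text
time_s: 7.4
tool_pos: [0.429, -0.0584, 0.0511]
tcp_rot: [0.656, 0.755, 0.0, 0.0]
force: [0.2, 0.4, -0.4]
finger_gap: 0.0299
finger_force: 0.0
```

>>> drive_tool(deltas=[[0, 0, -40, 0], [0, 0, -70, 0], [0, 0, -70, 0], [0, 0, -70, -0.1], [0, 0, -70, -0.1]])

```text
time_s: 7.82
tool_pos: [0.4291, -0.0585, 0.1214]
tcp_rot: [0.615, 0.788, 0.0, 0.001]
force: [-0.7, -0.6, 0.2]
finger_gap: 0.0299
finger_force: 0.0
```

```bash
python3 look.py w3
```

```text
apron_left [307.  62.] 0.9 [0.4211 0.0621]
apron_right [245. 325.] 0.73 [ 0.4244 -0.1771]
bay_wall [519. 276.] 0.91 [ 0.6467 -0.0597]
bay_wall [281. 233.] 0.56 [ 0.4338 -0.0706]
bay_left [512. 138.] 0.73 [0.6011 0.0495]
tray [362. 233.] 0.81 [ 0.5048 -0.0597]
knob_grip [281. 231.] 0.6 [ 0.431  -0.0608]
parked_a [458. 256.] 0.71 [ 0.5985 -0.0597]
parked_a [414. 354.] 0.59 [ 0.5977 -0.1694]
jar [431. 105.] 0.66 [0.5253 0.0562]
deck [521.8 -58.3] yaw 0.0003 res [  1.8   1.9   1.5 213.4   0.3]
tcp [ 0.4291 -0.0585  0.1214] Rx [-0.242  0.97  -0.001] 7.8167 [-0.27  0.4   1.93 -0.    0.81 -0.52]
```

View pics/w3.png

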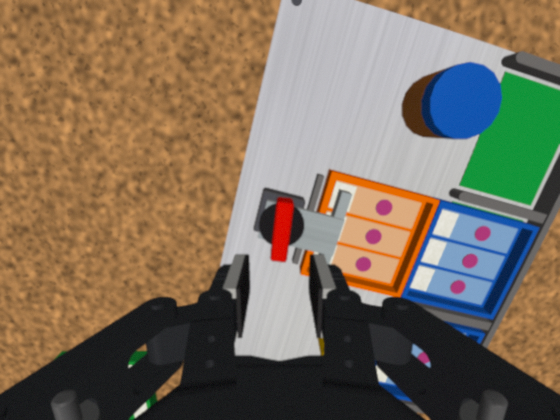

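w3 shows the knob turned about 1.4 rad: wing at (282,228), across the deck, with the bar raised. Next is the jar at about (526,56) mm; its blue cap is at (460,100).

>>> drive_tool(deltas=[[88, 121, 0, 0.245], [88, 121, 0, 0.245], [88, 121, 0, 0.245], [88, 121, 0, 0.245], [88, 121, 0, 0.245], [88, 121, 0, 0.245]], grip=0.8)

```text
time_s: 8.97
tool_pos: [0.5263, 0.0573, 0.1205]
tcp_rot: [0.708, 0.706, 0.0, 0.0]
force: [-1.5, -0.3, -0.0]
finger_gap: 0.0771
finger_force: 0.0
```

```bash
python3 look.py w4 | egrep 'jar|tcp|tray'; python3 - <<'E'
from h import *
s=arm.sense();p=arm.capture('wrist')
for m in arm.masks_of('jar',p):
  r=m['region'];ys,xs=np.where(r&(p['img'][...,2]>p['img'][...,0]*1.5))
  if len(xs)>50:
    w=np.array([to_w(p,(x,y),.056,s)[:2] for x,y in zip(xs[::20],ys[::20])]);print(m['confidence'],m['xy'],cv2.minEnclosingCircle((w*1000).astype(np.float32)))
E
```

```text
tray [256. 326.] 0.81 [ 0.5033 -0.0571]
jar [278. 215.] 0.83 [0.5256 0.0545]
jar [193.  63.] 0.81 [0.4604 0.1759]
jar [322.  59.] 0.74 [0.5592 0.1778]
tcp [0.5263 0.0573 0.1205] Rx [ 0.002  1.    -0.   ] 8.9667 [-0.    0.5   1.71 -0.    0.93 -0.  ]
0.81 [184.7, 52.4] ((464.4139099121094, 172.41481018066406), 16.976974487304688)
0.57 [278.5, 225.7] ((524.6576538085938, 57.118507385253906), 24.150211334228516)
0.33 [250.9, 209.6] ((588.4182739257812, 62.71811294555664), 44.12907028198242)
```

The cap radius is 24 mm, against 17 mm for the small look-alike, so this is the meant jar. I'll descend and grip.

>>> drive_tool(deltas=[[-1, -1, 40, 0], [-1, -1, 75, 0], [-1, -1, 100, 0], [-1, -1, 103, 0], [-1, -1, 103, 0], [-1, -1, 103, 0]])

```text
time_s: 10.22
tool_pos: [0.5251, 0.0549, 0.0187]
tcp_rot: [0.709, 0.705, 0.0, 0.0]
force: [0.0, -0.0, -0.9]
finger_gap: 0.077
finger_force: 0.0
```

>>> drive_tool(deltas=[[0, 0, 0, 0], [0, 0, 0, 0], [0, 0, 0, 0], [0, 0, 0, 0], [0, 0, 0, 0], [0, 0, 0, 0]], grip=-1)

```text
time_s: 10.72
tool_pos: [0.5254, 0.0549, 0.0194]
tcp_rot: [0.709, 0.705, 0.001, 0.001]
force: [-2.9, -0.3, 16.4]
finger_gap: 0.0469
finger_force: 59.2
```

>>> drive_tool(deltas=[[0, 0, -6, 0], [0, 0, -12, 0], [4, -30, -12, 0], [8, -60, -12, 0], [8, -85, -12, 0], [8, -105, -12, 0], [8, -105, -12, 0], [8, -105, -6, 0], [8, -105, -2, 0], [8, -105, 0, 0], [8, -105, 0, 0], [8, -105, 0, 0]])

```text
time_s: 11.72
tool_pos: [0.4212, 0.0634, 0.0181]
tcp_rot: [0.709, 0.705, 0.001, 0.001]
force: [-2.5, 0.6, 23.2]
finger_gap: 0.0467
finger_force: 67.3
```

>>> drive_tool(deltas=[[0, 0, 0, 0], [0, 0, 0, 0], [0, 0, 0, 0], [0, 0, 0, 0], [0, 0, 0, 0]], grip=0.7)

```text
time_s: 12.13
tool_pos: [0.4198, 0.0634, 0.0176]
tcp_rot: [0.709, 0.705, 0.0, 0.0]
force: [-0.4, 0.5, -1.1]
finger_gap: 0.0724
finger_force: 0.0
```

>>> drive_tool(deltas=[[0, 0, -40, 0], [0, 0, -80, 0], [0, 0, -95, 0], [0, 0, -95, 0]])

```text
time_s: 12.47
tool_pos: [0.4214, 0.0635, 0.1158]
tcp_rot: [0.709, 0.705, 0.002, 0.002]
force: [-0.2, -0.7, 0.1]
finger_gap: 0.0723
finger_force: 0.0
```

```bash
python3 - <<'E'
from h import *
s=arm.sense();print(np.round(s['tool_pos'],4),R.from_quat(s['tcp_rot']).as_matrix()[:,0].round(3),s['force'])
p=arm.capture('wrist');a=arm.capture('side')
cv2.imwrite('pics/w5.png',np.hstack([cv2.resize(p['img'],(400,300)),cv2.resize(a['img'][110:310,190:390],(300,300))])[:,:,::-1])
for q,ss in((p,s),(a,None)):
  for n in('tray','jar','parked_a','bay_left'):
    for m in arm.mark_of(n,q): print(n,np.round(m['xy']),round(m['confidence'],2),to_w(q,m['xy'],.006,ss)[:2].round(4))
hsv=cv2.cvtColor(p['img'],cv2.COLOR_RGB2HSV)
E
```

```text
[0.4214 0.0635 0.1158] [0.005 1.    0.   ] [-0.20035725 -0.67558274  0.11065211]
tray [365. 336.] 0.96 [ 0.5044 -0.059 ]
jar [278. 214.] 0.8 [0.4207 0.0628]
jar [324.  66.] 0.72 [0.4561 0.1781]
jar [454.  67.] 0.63 [0.5559 0.1787]
parked_a [443. 419.] 0.73 [ 0.5982 -0.1682]
bay_left [482. 228.] 0.66 [0.6    0.0488]
tray [344. 158.] 0.7 [ 0.3143 -0.2999]
tray [278. 212.] 0.61 [ 0.5017 -0.053 ]
jar [241. 279.] 0.8 [0.5698 0.1741]
jar [304. 250.] 0.76 [0.4135 0.068 ]
jar [283. 286.] 0.65 [0.4581 0.1835]
parked_a [249. 179.] 0.78 [ 0.6077 -0.1755]
parked_a [246. 207.] 0.69 [ 0.5981 -0.0637]
bay_left [235. 238.] 0.91 [0.6094 0.048 ]
```

View pics/w5.png

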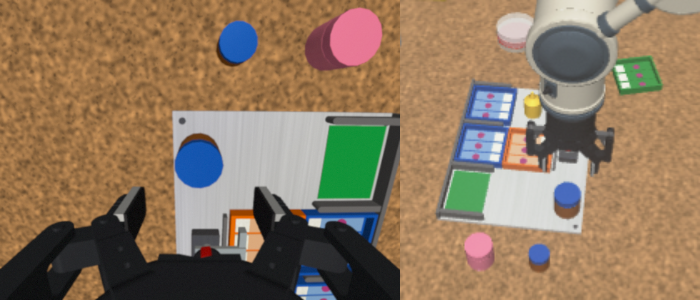

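w5 shows the jar upright on the left apron at about (421,63) mm, its cap at (199,163) in the left panel, and a clear way to the left bay. I'll enter the tray pocket with shut fingers.

>>> drive_tool(deltas=[[-123, 84, 0, 0], [-123, 84, 0, 0], [-123, 84, 0, 0], [-123, 84, 0, 0], [-123, 84, 0, 0], [-123, 84, 40, 0], [-123, 84, 75, 0], [-123, 84, 95, 0], [-123, 84, 101, 0], [-123, 84, 101, 0]], grip=-1)

```text
time_s: 13.8
tool_pos: [0.5015, -0.0594, 0.011]
tcp_rot: [0.709, 0.705, -0.001, -0.001]
force: [0.2, -0.2, 0.8]
finger_gap: -0.0002
finger_force: 0.0
```

>>> drive_tool(deltas=[[15, 0, 0, 0], [25, 0, 0, 0], [30, 0, 0, 0], [35, 0, 0, 0], [42, 0, 0, 0], [50, 0, 0, 0], [58, 0, 0, 0], [66, 0, 0, 0], [74, 0, 0, 0], [82, 0, 0, 0]])

```text
time_s: 14.63
tool_pos: [0.5037, 0.0226, 0.012]
tcp_rot: [0.709, 0.705, 0.0, 0.0]
force: [-0.3, -5.7, 4.6]
finger_gap: 0.0002
finger_force: 2.7
```

```bash
cat > t.py <<'E'
from h import *
s=arm.sense();p=arm.capture('wrist');print(np.round(s['tool_pos'],4),R.from_quat(s['tcp_rot']).as_matrix()[:,0].round(3))
for n in('tray','parked_a','bay_left'):
  for m in arm.mark_of(n,p)[:2]: print(n,np.round(m['xy']),round(m['confidence'],2),to_w(p,m['xy'],.006,s)[:2].round(4))
hsv=cv2.cvtColor(p['img'],cv2.COLOR_RGB2HSV)
m=((hsv[...,0]>7)&(hsv[...,0]<14)&(hsv[...,1]>215)&(hsv[...,2]>150)).astype(np.uint8)
ys,xs=np.where(m);print(len(xs))
w=np.array([to_w(p,(x,y),.022,s)[:2]*1000 for x,y in zip(xs,ys)],np.float32)
print(np.percentile(w,[1,99],axis=0).round(1),cv2.minAreaRect(w))
import sys
if len(sys.argv)>1: cv2.imwrite('pics/%s.png'%sys.argv[1],p['img'][:,:,::-1])
E
python3 t.py w6
```

```text
[0.5037 0.0226 0.012 ] [ 0.005  1.    -0.   ]
bay_left [468. 216.] 0.69 [0.5995 0.049 ]
1583
[[464.8 -15.2]
 [551.7  38.6]] ((506.40283203125, 10.273740768432617), (55.65696334838867, 90.91313934326172), 89.07749938964844)
```

View pics/w6.png

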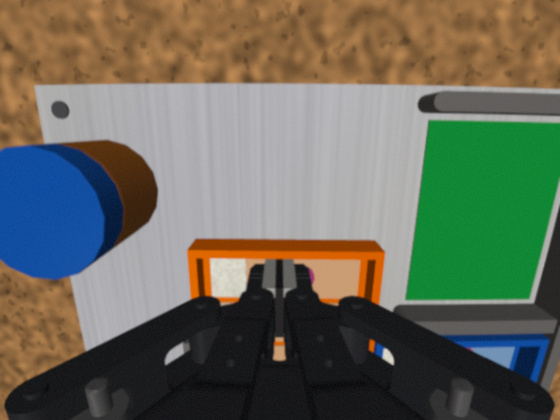

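w6 shows the tray square, with its front (+y) rim at row 247 and the fingers pulling on its +y wall. It needs about 57 mm more.

>>> drive_tool(deltas=[[8, 0, -1, 0], [16, 0, -1, 0], [24, 0, -1, 0], [32, 0, -1, 0], [40, 0, -1, 0], [46, 0, -1, 0], [52, 0, -1, 0], [56, 0, -1, 0], [57, 0, -1, 0], [57, 0, -1, 0]])

```text
time_s: 15.67
tool_pos: [0.5037, 0.0794, 0.0128]
tcp_rot: [0.709, 0.705, 0.0, -0.0]
force: [0.1, 0.3, 0.6]
finger_gap: -0.0004
finger_force: 0.0
```

```bash
python3 t.py w7
```

```text
[0.5037 0.0794 0.0128] [0.005 1.    0.   ]
bay_left [453. 312.] 0.63 [0.6006 0.0502]
1432
[[464.8  68.1]
 [550.5  99.9]] ((506.7195129394531, 69.18719482421875), (61.08573913574219, 90.59197235107422), 89.1272964477539)
```

View pics/w7.png

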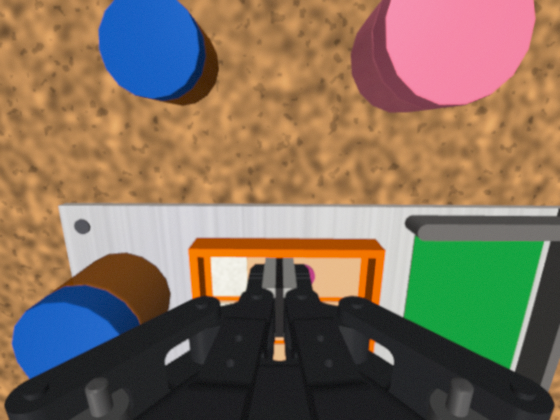

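w7 shows the tray still square, with its front (+y) rim at row 240. The left bay wall's inner edge is at about row 238. I'll measure both.

```bash
python3 - <<'E'
from h import *
s=arm.sense();p=arm.capture('wrist')
for xy,z in [((220,239),.022),((350,239),.022),((250,252),.022),((460,223),.028),((520,223),.028),((470,239),.006),((540,240),.006),((192,300),.022),((381,300),.022)]:print(xy,to_w(p,xy,z,s)[:2].round(4))
g=cv2.cvtColor(p['img'],cv2.COLOR_RGB2HSV)
for c in(235,340,470,530):print(c,[tuple(int(v) for v in g[r,c]) for r in range(212,266,3)])
E
```

```text
(220, 239) [0.4765 0.0995]
(350, 239) [0.5362 0.0992]
(250, 252) [0.4901 0.093 ]
(460, 223) [0.5826 0.1084]
(520, 223) [0.6098 0.1082]
(470, 239) [0.6029 0.0928]
(540, 240) [0.6412 0.0919]
(192, 300) [0.4609 0.0679]
(381, 300) [0.5533 0.0673]
235 [(135, 2, 212), (120, 5, 215), (120, 2, 211), (140, 4, 211), (140, 4, 212), (128, 5, 213), (120, 4, 212), (120, 2, 211), (7, 41, 193), (14, 255, 168), (14, 255, 167), (13, 255, 166), (14, 255, 222), (15, 255, 244), (15, 255, 244), (18, 19, 240), (27, 12, 240), (26, 8, 244)]
340 [(30, 1, 217), (15, 2, 218), (150, 1, 217), (0, 1, 217), (0, 0, 216), (0, 0, 217), (20, 4, 217), (15, 2, 217), (8, 10, 211), (14, 255, 168), (13, 255, 167), (14, 255, 168), (13, 255, 199), (15, 255, 242), (15, 255, 242), (14, 136, 236), (15, 102, 233), (16, 103, 233)]
470 [(23, 5, 204), (12, 13, 95), (23, 13, 76), (0, 7, 76), (10, 13, 115), (18, 11, 116), (8, 9, 116), (12, 11, 116), (8, 9, 116), (63, 64, 128), (69, 218, 164), (69, 222, 163), (70, 225, 163), (69, 224, 163), (69, 227, 164), (69, 219, 164), (69, 218, 165), (69, 219, 165)]
530 [(23, 5, 213), (20, 7, 109), (20, 10, 74), (23, 14, 74), (10, 14, 111), (10, 7, 117), (12, 11, 117), (12, 11, 116), (15, 13, 119), (59, 46, 127), (69, 222, 163), (69, 223, 165), (69, 224, 164), (69, 218, 165), (69, 217, 163), (69, 223, 165), (69, 222, 164), (69, 216, 165)]
```

The tray centre is at y≈49.2 mm against a bay centre of ≈50, so it is lined up. I'll move to the middle of the pocket and turn the tool so its narrow side faces +x.

>>> drive_tool(deltas=[[-15, 0, 0, 0], [-30, 0, 0, 0], [-30, 0, 0, 0], [-30, 0, 0, -1.575], [-30, 0, 0, -1.575], [-30, 0, 0, -1.575], [-30, 0, 0, -1.575], [-30, 0, 0, -1.575], [-30, 0, 0, -1.575], [-30, 0, 0, -1.575], [-30, 0, 0, -1.575], [-30, 0, 0, -1.575], [-30, 0, 0, -1.575], [-30, 0, 0, -1.575], [-30, 0, 0, -1.575], [-30, 0, 0, -1.575], [-30, 0, 0, -1.575], [-30, 0, 0, -1.575]])

```text
time_s: 17.42
tool_pos: [0.5035, 0.0492, 0.0128]
tcp_rot: [0.002, 1.0, 0.0, -0.0]
force: [-0.5, -0.7, -0.2]
finger_gap: -0.0001
finger_force: 0.0
```

>>> drive_tool(deltas=[[-14, 0, 0, 0], [-24, 0, 0, 0], [-31, 0, 0, 0], [-38, 0, 0, 0], [-45, 0, 0, 0], [-52, 0, 0, 0], [-59, 0, 0, 0], [-66, 0, 0, 0], [-73, 0, 0, 0], [-80, 0, 0, 0]])

```text
time_s: 18.25
tool_pos: [0.5826, 0.049, 0.0126]
tcp_rot: [0.001, 1.0, 0.0, -0.001]
force: [-5.3, -0.6, 5.5]
finger_gap: 0.0
finger_force: 2.9
```

```bash
python3 t.py w8
```

```text
[0.5826 0.049  0.0126] [-1.     0.002  0.002]
tray [276. 210.] 0.6 [0.5523 0.0475]
parked_a [ 79. 291.] 0.91 [ 0.5976 -0.0605]
2443
[[505.8   2.7]
 [595.   93.8]] ((550.74658203125, 48.35906982421875), (91.72369384765625, 89.91178131103516), 89.74007415771484)
```

View pics/w8.png

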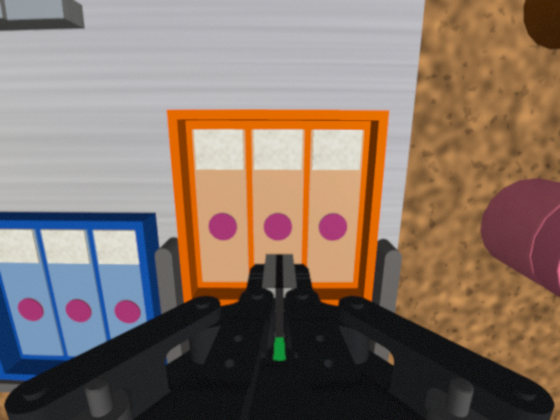

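w8 shows the tray entering the left bay between the noses at (170,245) and (387,245), square and centred. It needs about 47 mm more.

>>> drive_tool(deltas=[[-7, 0, 0, 0], [-14, 0, 0, 0], [-21, 0, 0, 0], [-28, 0, 0, 0], [-34, 0, 0, 0], [-39, 0, 0, 0], [-42, 0, 0, 0], [-44, 0, 0, 0], [-45, 0, 0, 0], [-45, 0, 0, 0]])

```text
time_s: 19.28
tool_pos: [0.6286, 0.0489, 0.0128]
tcp_rot: [0.0, 1.0, -0.0, 0.0]
force: [0.1, 0.8, -0.3]
finger_gap: -0.0002
finger_force: 0.3
```

>>> drive_tool(deltas=[[-0.7, 0, 0, 0], [-1.4, 0, 0, 0], [-2, 0, 0, 0], [-2, 0, 0, 0]])

```text
time_s: 19.62
tool_pos: [0.6306, 0.0489, 0.0128]
tcp_rot: [0.0, 1.0, 0.0, 0.0]
force: [-1.9, -1.3, -1.9]
finger_gap: -0.0
finger_force: 0.7
```

```bash
python3 t.py w9
```

```text
[0.6306 0.0489 0.0128] [-1.     0.001 -0.   ]
tray [278. 208.] 0.6 [0.5992 0.0487]
parked_a [ 64. 206.] 0.77 [ 0.5983 -0.0597]
bay_left [42. 42.] 0.59 [ 0.523  -0.0564]
1316
[[557.2   2.3]
 [643.8  93.9]] ((599.207763671875, 48.12110137939453), (91.83589935302734, 90.30250549316406), 89.92562103271484)
```

Nearly level with the parked tray. I'll press on gently until it meets the back wall.

>>> drive_tool(deltas=[[-0.7, 0, 0, 0], [-1.4, 0, 0, 0], [-2, 0, 0, 0], [-2, 0, 0, 0]])

```text
time_s: 20.15
tool_pos: [0.632, 0.0489, 0.0127]
tcp_rot: [0.0, 1.0, 0.0, -0.001]
force: [-5.3, 0.1, 3.5]
finger_gap: 0.0001
finger_force: 2.8
```

>>> drive_tool(deltas=[[-0.7, 0, 0, 0], [-1, 0, 0, 0], [-1, 0, 0, 0]])

```text
time_s: 20.4
tool_pos: [0.632, 0.049, 0.0127]
tcp_rot: [0.0, 1.0, 0.0, -0.001]
force: [-10.6, -0.4, 6.4]
finger_gap: -0.0003
finger_force: 5.3
```

The force is rising with no further motion, so the tray is home. I'll back off and lift out.

>>> drive_tool(deltas=[[8, 0, 0, 0], [15, 0, 0, 0], [15, 0, -40, 0], [15, 0, -80, 0], [15, 0, -120, 0], [15, 0, -160, 0], [15, 0, -160, 0], [15, 0, -160, 0]])

```text
time_s: 21.07
tool_pos: [0.6197, 0.0489, 0.1754]
tcp_rot: [0.0, 1.0, -0.0, 0.003]
force: [0.4, 0.4, -0.4]
finger_gap: -0.0003
finger_force: 0.0
```

```bash
python3 t.py; python3 - <<'E'
from h import *
p=arm.capture('side')
cv2.imwrite('pics/fin.png',cv2.resize(p['img'][110:310,190:390],(600,600))[:,:,::-1])
E
```

```text
[0.6197 0.0489 0.1754] [-1.     0.001 -0.006]
tray [278. 181.] 0.79 [0.6021 0.0485]
parked_a [170. 175.] 0.65 [ 0.5957 -0.0619]
parked_a [ 68. 176.] 0.58 [ 0.5963 -0.1677]
495
[[555.8   4.1]
 [645.4  92.8]] ((600.5794067382812, 48.11431121826172), (90.55203247070312, 89.6974868774414), 89.95100402832031)
```

View pics/fin.png

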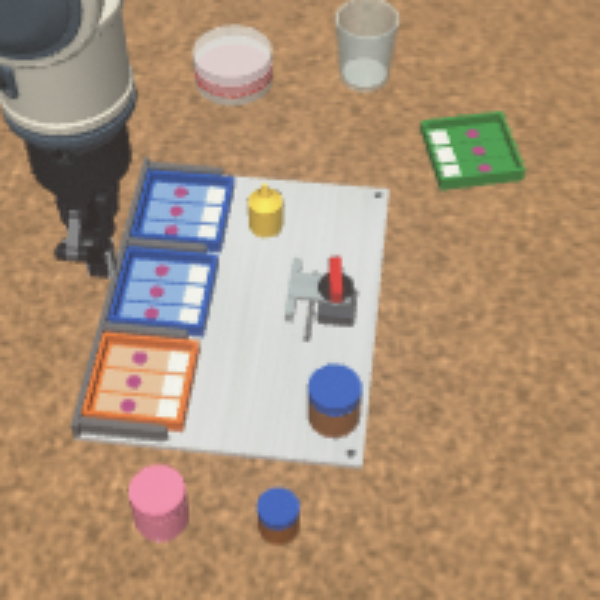

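The final picture shows the orange tray home in the left bay at (140,382), in line with the blue trays. The jar at (333,400) and the bottle at (266,212) are upright, and the knob is turned.

```bash
python3 -c "
from plant import arm
print(arm.hand_in())"
```

```text
the job is handed in; nothing more can be done
None
```

I loosened the clamp to about 1.4 rad, moved the jar upright onto the left apron, slid the orange tray against the back wall of the free left bay, and handed the job in at about 21 s; the hand-in returned no verdict.

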